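# Back off the lens retaining ring two turns

## Task

On the big upright lens, unscrew the knurled retaining ring at the very top: stroke or roll a fingertip along its rim so that it turns anticlockwise seen from above, until its white line has come round to the white pointer on the lens's foot plate for the second time, and stop with line and pointer lined up. Do not touch the glass, leave the smaller knurled focus ring lower on the lens unturned, do not pick up or shift anything on the bench, and finish clear of the lens.

Things in the scene. Friction and masses are not known exactly. Their poses are not given: they have to be found in the camera images.
- ring (a joint): Turn of the dark knurled retaining ring, rad, growing anticlockwise seen from above (unscrewing). 0: screwed down, line at pointer; starts 0.4 to 2.2 past that. Line meets pointer first at 6.28, second at 12.57 (the target). No stop there, it turns on to 22. Climbs 2.5 mm a turn. Stiff (0.08 N m, 2 N at the rim), does not coast, stays where left.
- ring_centre (a point): On the ring's axis, half-way up the ring, 105 mm above the bench at first. Ring 20 mm tall (10 mm above and below this point), flat top, 96 mm in diameter over 36 fine upright ribs that stand 2 mm proud, hole 59 mm. Free space all round the rim: 60 mm outwards, down to 50 mm below the ring's top, and upwards.
- ring_mark (a point): Middle of the white line (15 x 7 mm, radial) on the ring's flat top face, 38 mm from the axis; it turns with the ring.
- pointer (a point): Middle of the white pointer: a radial white bar, 20 x 7 mm, with a pointed inner end, on the lens's round foot plate, 72 mm from the axis, 12.5 mm above the bench; does not move. Line and pointer are lined up when they lie in the same direction from the axis, seen from above.
- lens: The upright lens, bolted down, 170 mm round black foot plate 12 mm thick, barrel 68 to 78 mm in diameter, 115 mm tall in all; origin on its axis at bench height. The pointer is on its +x side.
- glass: The glass, 49 mm across in the middle of the top, domed; origin at its underside, its crown 114.6 mm above the bench, just below the ring's top. Must not be touched.
- focus (a joint): Turn of the focus ring, in rad, 0 at the start; must stay there.
- focus_centre (a point): Point on the axis half-way up the knurled focus ring lower on the barrel: 18 mm tall, 81 mm in diameter over its ribs, 53 mm above the bench.
- eyepiece: Bystander: small upright eyepiece, black and steel, 44 mm across, 46 mm tall; origin at the centre of its underside.
- cap: Bystander: black dust cap lying flat, disc 60 mm across, 12 mm tall; origin at the centre of its underside.
- spacer: Bystander: aluminium spacer block 60 x 40 x 20 mm; origin at the centre of its underside.
- driver: Bystander: screwdriver lying on the bench, grey handle, 170 mm long, origin at mid length.
- holder: Bystander: wooden bit holder 90 x 35 x 30 mm with two short metal pins standing in it (55 mm tall in all); origin at the centre of its underside.
- tray: Bystander: open grey parts tray 100 x 70 x 25 mm, empty; origin at the centre of its underside.
- dial: Bystander: round steel gauge body lying flat, 56 mm across, 16 mm tall, with a paper-white face and a 30 mm stem to one side; origin at the centre of its underside.

How it is judged:
On the way, in this order (a step that is already met when the one before it is completed fails the run):
1. the ring has been unscrewed past its first meeting with the pointer (value of joint ring above 6.4 rad).
2. its line has come to the pointer the second time (value of joint ring between 12.266 and 12.866 rad), for 0.2 s.
At the end, for the whole second after the job is handed in: The ring's white line is within 0.3 rad (17 degrees) of the pointer at its second meeting, i.e. two full turns from screwed down; ring at rest; focus ring within 0.15 rad of its start (all of step 2 and value of joint focus between -0.15 and 0.15 rad and velocity of joint ring between -0.05 and 0.05 rad/s); the robot touches nothing.
It fails at once if the glass is touched (contact force between glass and anything else above 0.5 N).
It fails at once if the focus ring is turned (value of joint focus above 0.15 rad or value of joint focus below -0.15 rad).
It fails at once if something on the bench is lifted, carried or shifted by more than 20 mm (distance of any of eyepiece, cap, spacer, driver, holder, tray, dial from where it was at the start of the episode above 0.02 m).
It also fails if it takes over 69 s, if anything falls off the work surface, if the arm or the gripper's body presses on something with over 40 N, if the wrist force passes 120 N, or if a joint passes its speed limit or range.

## Robot

A 7-joint arm with a two-finger parallel gripper is mounted at the origin on the work surface. World frame = base frame: x ahead of the robot, y to its left, z up, the work surface at z = 0. Lengths are in m, angles in rad, forces in N, time in s.
With the tool pointing down it reaches from about 0.4 to 0.85 m from the base axis. Payload 10.4 kg.
Tool frame: the origin (TCP) lies midway between the tips of the shut fingers; the grasp point (between the pads) lies 19 mm behind it; y points along the fingers, x is the direction in which the jaws open and shut, and the axes are right-handed (so a half turn about y gives the same grasp; the last joint's range is limited). The gripper opens to 87 mm and grips with 3 to 60 N. Pads are 19 mm wide; open, the fingers measure 117 mm over their backs; the gripper's body (75 mm by 190 mm) begins 51 mm behind the grasp point.
Start: joints at [1.295, 0.332, -0.065, 1.46, 0.022, 1.35, -0.088], TCP at [0.156, -0.605, 0.223] pointing down, gripper open.
Joint ranges: [-2.6, 2.6], [-0.5, 2.12], [-1.47, 1.34], [0.16, 2.42], [-1.27, 4.41], [0.06, 2.06], [-2.6, 2.6]. Speed limits (rad/s): [2.22, 2.22, 2.79, 2.79, 3.14, 3.14, 3.14].

## Interface

Orientations are given as a unit quaternion [x, y, z, w].
In Python, from bench import r gives the robot as it stands. The module is installed in compiled form; this text tells all that it offers.
- The arm moves only by the tool arm_command, never from a script. Its argument "deltas" is one flat list of numbers, 6 for each row, row after row: the shift along the tool's x, y, z in m, then the turn, a rotation vector about the tool's x, y, z in degrees. In form: [tx, ty, tz, ax, ay, az, tx, ty, tz, ax, ay, az, ...]. A call has 1 to 8 rows; each row is the pose to reach, as a shift and turn from the pose commanded when the call began, along the tool's axes at that moment; what a row does not reach only later rows make up. A row lasts 1/8 s, in which the tool goes at most 62.5 mm and 10.7 degrees, less where a joint would pass 70% of its speed; a pose out of reach is approached as far as the arm can. A call with a gripper value outside its range is refused whole. "hand" is the opening, from 0 (shut) to 1 (fully open), set as the call begins (left out, the last holds). The fingers move at their own pace and stop on an object; "grip_force" is the grip in N (left out, the last holds). Time passes only in rows, so rows that repeat a pose let the fingers close. It gives the time, the measured TCP pose, the force and the opening at its end, in the units of the state.
- r.read_state(): the state, without advancing time (a new reading comes with each control period).
- r.camera(name): name is "scene" or "top" or "wrist"; returns a dict with "image" (400x640x3 uint8, red, green, blue), "intrinsics" (3x3 intrinsics, pixels), "world_from_camera" (4x4, takes a point from camera to world coordinates); the wrist camera has in their place "hand_eye" (4x4, takes a point from camera to tool coordinates, whose origin is the TCP and whose axes are the tool frame's). Camera axes: x right, y down, z forward; pixel columns grow to the right and rows downward; lengths in m; the calibration is good to about 2 mm. A picture is of the moment at which its call begins: read the wrist's pose just before it. There is no depth.
- r.close_job(): hands the job in, once; it reports no verdict.
Trained networks look in a picture, given as the dict that the camera call returned (one of the last four; its "shot" number tells which), for a name from the list of things; names that differ only in an ending like _2 or _b are one class to them, and where a whole thing is asked for, a point or a joint stands for the part that bears it (a point fixed in the world has none). Each returns a list of dicts, best first, with "conf" (0 to 1); they miss things now and then, are a little off and sometimes report something else, mostly with a low value. They report only what shows in the picture. A call takes as long as a camera call.
- r.boxes_of(picture, query): "centre" ([row, column] in pixels, amid what is visible of it).
- r.regions_of(picture, query): "region" (400x640 bool, what is visible of it) and "centre" ([row, column] in pixels, amid what is visible of it).
The state is a dict: "time": time; "joint_positions": joint angles; "joint_vel": joint speeds; "joint_torque": joint torques, N m; "ee_pos": TCP position; "eef_rot": TCP orientation; "ft_force": force on the tool from outside, world axes, zero at the start; "torque": the same for the moment, N m; "width": finger opening in m.
Only numpy, scipy, OpenCV 4.12 (cv2) and the standard library are available. Lean on these libraries where they do the work, as an engineer would, in place of code of your own. Each camera call takes 0.05 s, during which the arm holds its last target.

## Working session

There is one attempt and no reset: what is moved stays moved. The work goes in short steps, Python scripts to look and compute and a tool call to move; the robot and the scene stay as the last step left them, time stands still between calls to the robot, and variables do not carry over. Pictures are saved under pics/ and viewed, and the job is handed in when it is done.

Besides the shell and the picture viewer there is one more tool, called after "Call:" by a JSON object that holds its "fn" and its "kwargs", one argument or row to a line. arm_command: Moves the arm, as the interface text tells. Its arguments: {"type":"object","properties":{"deltas":{"type":"array","items":{"type":"number"}},"hand":{"type":"number"},"grip_force":{"type":"number"}},"required":["deltas"]}

```bash
ls; mkdir -p pics
python3 - <<'E'
from bench import r
import cv2,numpy as np
s=r.read_state()
for k in s: print(k,np.round(s[k],4))
for n in ["scene","top","wrist"]:
    p=r.camera(n); cv2.imwrite(f"pics/{n}0.png",p["image"][:,:,::-1])
    print(n,np.round(p["intrinsics"],1).tolist(),np.round(p.get("world_from_camera",p.get("hand_eye")),4).tolist())
    for q in ["ring_mark","ring_centre","pointer","lens","glass"]:
        print(q,[(np.round(b["centre"],1).tolist(),round(b["conf"],2)) for b in r.boxes_of(p,q)[:3]])
E
```

```text
pics
time 0.0
joint_positions [ 1.2954  0.3328 -0.0647  1.461   0.0216  1.3499 -0.0885]
joint_vel [-0.0009 -0.0012 -0.0015  0.0007  0.0018 -0.0015  0.0001]
joint_torque [-1.20000e-03 -6.23254e+01  2.41000e-02 -3.89885e+01 -6.16000e-02
  3.99000e-02  1.00000e-04]
ee_pos [ 0.1562 -0.6048  0.2218]
eef_rot [-0.5588  0.4334 -0.4326  0.5593]
ft_force [-0.8232  0.1745 -0.5394]
torque [-0.0256 -0.0052  0.0089]
width 0.0869
scene [[371.8, 0.0, 315.8], [0.0, 371.8, 201.6], [0.0, 0.0, 1.0]] [[0.6916, 0.5637, -0.4516, 0.9221], [0.7223, -0.542, 0.4295, -0.2985], [-0.0026, -0.6233, -0.782, 0.7067], [0.0, 0.0, 0.0, 1.0]]
ring_mark [([219.9, 270.5], 0.7)]
ring_centre [([222.9, 271.5], 0.94)]
pointer [([236.2, 269.8], 0.89)]
lens [([235.7, 269.2], 0.98), ([218.3, 330.4], 0.66)]
glass [([208.0, 264.5], 0.67)]
top [[385.5, 0.0, 306.3], [0.0, 385.5, 201.6], [0.0, 0.0, 1.0]] [[-0.0112, -0.9984, 0.0549, 0.4966], [-0.9997, 0.0099, -0.0236, 0.0358], [0.023, -0.0551, -0.9982, 0.8875], [0.0, 0.0, 0.0, 1.0]]
ring_mark [([222.6, 346.4], 0.94), ([273.2, 331.2], 0.39)]
ring_centre [([195.2, 338.4], 0.97), ([210.8, 341.0], 0.64), ([224.4, 392.1], 0.57)]
pointer [([209.2, 335.5], 0.93), ([199.0, 351.5], 0.67)]
lens [([214.3, 334.7], 0.89)]
glass [([211.8, 341.5], 0.74)]
wrist [[307.0, 0.0, 325.9], [0.0, 307.0, 198.6], [0.0, 0.0, 1.0]] [[1.0, 0.0002, 0.0009, 0.0005], [-0.0008, -0.2625, 0.9649, -0.1624], [0.0004, -0.9649, -0.2625, 0.0714], [0.0, 0.0, 0.0, 1.0]]
ring_mark []
ring_centre []
pointer []
lens []
glass []
```

View pics/scene0.png

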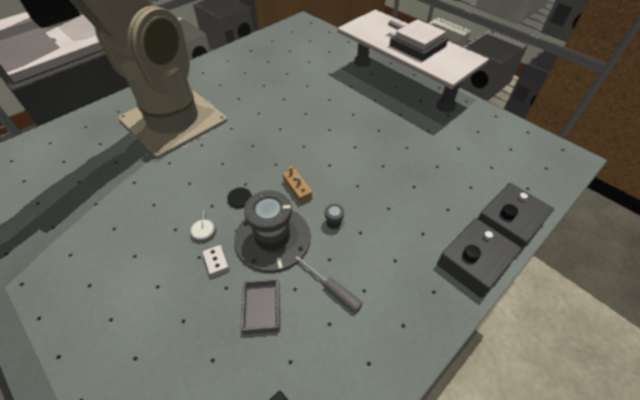

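View pics/top0.png

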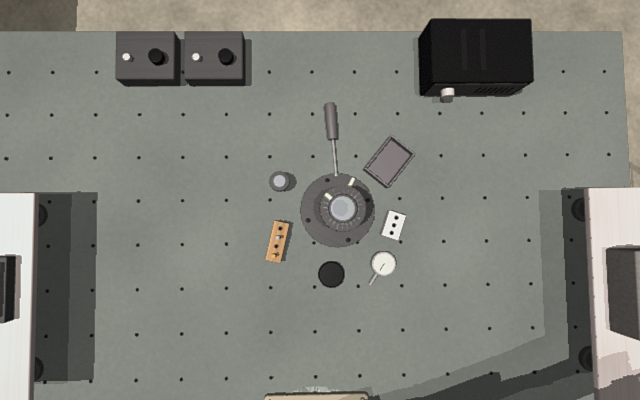

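Run:
```python
import cv2
a=cv2.imread('pics/top0.png')[130:300,250:430]; cv2.imwrite('pics/top0c.png',cv2.resize(a,None,fx=3.4,fy=3.4,interpolation=cv2.INTER_CUBIC))
```

```text
(no output)
```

View pics/top0c.png

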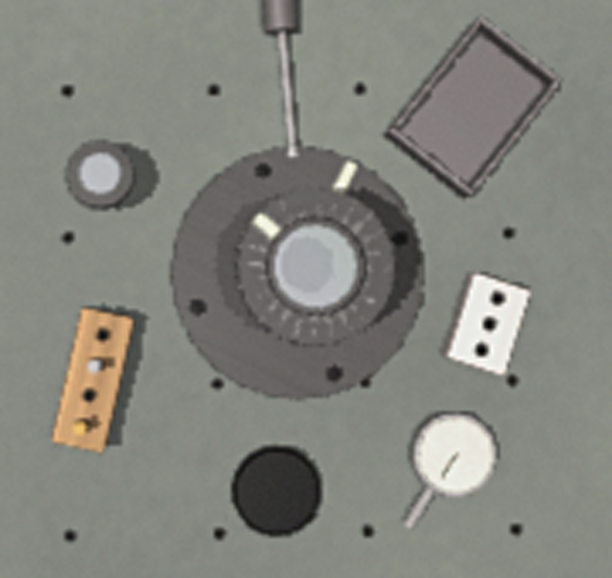

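The scene view shows the lens at about (270,225). The top view shows the glass at about (342,208), the pointer at about (352,181) and the ring line at about (328,196), which is about 80° anticlockwise of the pointer. Next I'll work out positions.

```bash
cat > h.py <<'E'
from bench import r
import cv2,numpy as np
from scipy.spatial.transform import Rotation as R
def toz(p,rc,z):
    K=p["intrinsics"];T=p["world_from_camera"]
    d=T[:3,:3]@np.linalg.solve(K,[rc[1],rc[0],1.]); o=T[:3,3]
    return o+d*(z-o[2])/d[2]
def proj(p,w):
    K=p["intrinsics"];T=p["world_from_camera"]
    c=T[:3,:3].T@(np.asarray(w)-T[:3,3]); q=K@c; return np.array([q[1],q[0]])/q[2]
E
python3 - <<'E'
from h import *
s=r.read_state(); print(R.from_quat(s["eef_rot"]).as_matrix().round(3))
for n in ["top","scene"]:
    p=r.camera(n)
    zs=dict(lens=.006,ring_centre=.115,glass=.1135,ring_mark=.115,pointer=.0125)
    C=None
    for q in ["lens","ring_centre","glass","ring_mark","pointer"]:
        for b in r.regions_of(p,q)[:2]:
            m=b["region"]; 
            print(n,q,round(b["conf"],2),np.round(b["centre"],1),m.sum(),toz(p,b["centre"],zs[q]).round(4), "mean",np.argwhere(m).mean(0).round(1))
    # white blobs near
    im=p["image"].astype(int); w=((im.min(2)>165)).astype(np.uint8)
    k,l,st,ce=cv2.connectedComponentsWithStats(w)
    c0=proj(p,[.5,0,.1])
    for i in range(1,k):
        cc=ce[i][::-1]
        if np.linalg.norm(cc-c0)<70 and st[i,4]<150: print("blob",cc.round(1),st[i,4],"ringz",toz(p,cc,.1155).round(4),"ptr",toz(p,cc,.0125).round(4))
E
```

```text
[[ 0.25   0.     0.968]
 [-0.968 -0.     0.25 ]
 [ 0.    -1.     0.   ]]
top lens 0.94 [211.5 336.1] 4277 [ 0.5218 -0.053   0.006 ] mean [209.9 337.2]
top ring_centre 0.89 [194.6 337. ] 1035 [ 0.5527 -0.0444  0.115 ] mean [207.6 342.1]
top glass 0.76 [212.3 340.5] 432 [ 0.517  -0.051   0.1135] mean [207.5 342.7]
top ring_mark 0.74 [219.1 330.3] 1127 [ 0.5035 -0.0301  0.115 ] mean [207.8 342. ]
top pointer 0.9 [211.9 335.8] 4235 [ 0.5207 -0.0517  0.0125] mean [209.7 337.2]
top pointer 0.68 [222.  347.1] 1054 [ 0.4974 -0.077   0.0125] mean [208.1 342.9]
blob [156.4 333.8] 11 ringz [ 0.6302 -0.0391  0.1155] ptr [ 0.6481 -0.0491  0.0125]
blob [169.7 335.1] 17 ringz [ 0.6031 -0.0412  0.1155] ptr [ 0.6173 -0.0515  0.0125]
blob [180.6 279. ] 100 ringz [0.582  0.072  0.1155] ptr [0.5934 0.0768 0.0125]
blob [181.1 351.4] 25 ringz [ 0.5796 -0.0738  0.1155] ptr [ 0.5907 -0.0884  0.0125]
blob [195.9 328. ] 27 ringz [ 0.5502 -0.0262  0.1155] ptr [ 0.5574 -0.0345  0.0125]
blob [237.1 277.1] 8 ringz [0.4688 0.0766 0.1155] ptr [0.4651 0.082  0.0125]
scene lens 0.66 [234.2 267.4] 4594 [ 0.5098 -0.0572  0.006 ] mean [233.3 270.7]
scene lens 0.36 [198.4 238.3] 392 [ 0.3799 -0.0424  0.006 ] mean [196.8 238. ]
scene ring_centre 0.56 [220.8 270.7] 1194 [ 0.554  -0.0702  0.115 ] mean [211.4 267.4]
scene glass 0.74 [210.4 264.7] 357 [ 0.5249 -0.062   0.1135] mean [208.2 267.3]
scene ring_mark 0.66 [221.1 266.9] 1038 [ 0.5494 -0.076   0.115 ] mean [211.8 266.9]
scene pointer 0.71 [233.5 272.5] 4535 [ 0.52   -0.05    0.0125] mean [233.4 270.7]
scene pointer 0.58 [196.4 237.8] 369 [ 0.3791 -0.0419  0.0125] mean [197.1 238.5]
blob [206.5 286. ] 10 ringz [ 0.5483 -0.0257  0.1155] ptr [0.4832 0.0218 0.0125]
```

Run:
```python
from h import *
P={n:r.camera(n) for n in ["top","scene"]}
print("glass top",toz(P["top"],[207.5,342.7],.114),"scene",toz(P["scene"],[208.2,267.3],.114))
# foot plate ellipse fit, from dark region of lens mask in top view
p=P["top"]; b=r.regions_of(p,"lens")[0]; m=b["region"].astype(np.uint8)
c=max(cv2.findContours(m,0,1)[0],key=cv2.contourArea)
w=np.array([toz(p,[y,x],.011)[:2] for x,y in c[:,0]])
from scipy.optimize import least_squares
f=least_squares(lambda v:np.hypot(*(w-v[:2]).T)-v[2],[.52,-.05,.085],loss="soft_l1",f_scale=.002); print("foot",f.x)
A=np.array([.5907,-.0884]);M=np.array([.5502,-.0262])
for C in (f.x[:2],toz(p,[207.5,342.7],.114)[:2]):
    a,b_=A-C,M-C; print(C,np.hypot(*a),np.hypot(*b_),np.degrees(np.arctan2(a[1],a[0])),(np.arctan2(b_[1],b_[0])-np.arctan2(a[1],a[0])))
```

```text
glass top [ 0.526597   -0.05556865  0.114     ] scene [ 0.52453141 -0.05494431  0.114     ]
foot [ 0.52585421 -0.05512573  0.08382535]
[ 0.52585421 -0.05512573] 0.07288452412513569 0.03780760898170944 -27.163685750880436 1.3452564807994292
[ 0.526597   -0.05556865] 0.07202146756364448 0.03767783541898628 -27.11996123452553 1.367148126783295
```

Axis is at (0.526, -0.055), pointer at -27°, and the ring reads about 1.36 rad. Checks: the pointer comes out 72 mm from the axis and the line 38 mm, both as given. I'll move to a hover beside the ring with the hand shut.

Call:
{"fn": "arm_command", "kwargs": {
  "deltas": [-0.03,0,0.04,0,0,0,-0.06,0,0.08,0,0,0,-0.09,0,0.125,0,0,0,-0.12,0,0.165,0,0,0,-0.15,0,0.205,0,0,0,-0.18,0,0.25,0,0,0,-0.21,0,0.29,0,0,0,-0.24,0,0.33,0,0,0],
  "hand": 0,
  "grip_force": 20
}}

```text
time: 2.65
ee_pos: [0.4167, -0.2889, 0.2228]
eef_rot: [0.559, -0.433, 0.433, -0.559]
ft_force: [0.1, -1.1, 0.5]
width: 0.0148
```

Call:
{"fn": "arm_command", "kwargs": {
  "deltas": [-0.03,0,0.04,0,0,0,-0.06,0,0.08,0,0,0,-0.09,0,0.125,0,0,0,-0.12,0,0.165,0,0,0,-0.12,0.02,0.165,0,0,0,-0.12,0.05,0.165,0,0,0,-0.12,0.05,0.165,0,0,0,-0.12,0.05,0.165,0,0,0]
}}

```text
time: 3.65
ee_pos: [0.546, -0.133, 0.1737]
eef_rot: [-0.559, 0.433, -0.433, 0.559]
ft_force: [0.6, 0.2, 1.2]
width: 0.0006
```

```bash
cat >> h.py <<'E'
C=np.array([.526,-.0553])
def st():
    s=r.read_state(); M=R.from_quat(s["eef_rot"]).as_matrix()
    d=s["ee_pos"]-np.array([*C,0]); f=M.T@np.asarray(s["ft_force"])
    print("t",round(s["time"],2),"pos",np.round(s["ee_pos"],4),"u,v",(M[:2,0]@d[:2]*1e3).round(1),(M[:2,2]@d[:2]*1e3).round(1),"F tool",f.round(1),"w",round(float(s["width"]),4),"q",np.round(s["joint_positions"],2), "xax",np.degrees(np.arctan2(M[1,0],M[0,0])).round(1),"yz",M[2,1].round(4))
    return s
E
python3 - <<'E'
from h import *
st()
for n in ["wrist","scene"]:
    p=r.camera(n); cv2.imwrite(f"pics/{n}1.png",p["image"][:,:,::-1])
E
```

```text
t 3.65 pos [ 0.546  -0.133   0.1737] u,v 80.2 -0.0 F tool [-0.  -1.2  0.7] w 0.0006 q [ 0.6   0.27 -0.52  1.68  0.14  1.23 -1.27] xax -75.5 yz -1.0
```

View pics/wrist1.png

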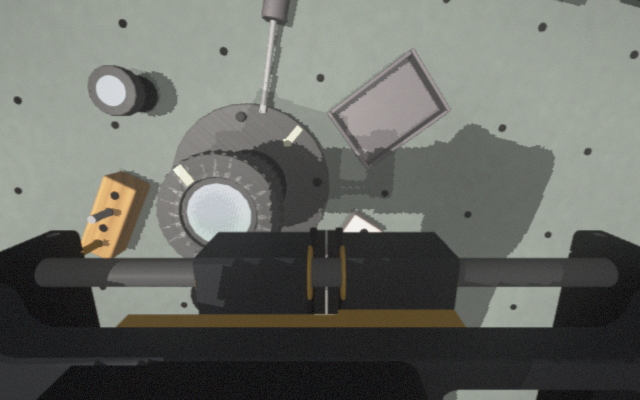

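View pics/scene1.png

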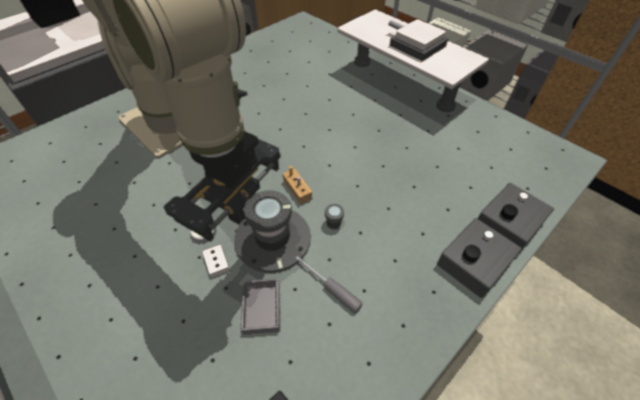

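The wrist view shows the mark at (182,174), the pointer at (293,135) and the shut fingers at about (326,270), clear of the ring. I'll descend beside the rim and approach.

Call:
{"fn": "arm_command", "kwargs": {
  "deltas": [0,0.03,0,0,0,0,0,0.06,0,0,0,0,0,0.078,0,0,0,0,0,0.078,0,0,0,0,-0.008,0.078,0,0,0,0,-0.014,0.078,0,0,0,0,-0.014,0.078,0,0,0,0]
}}

```text
time: 4.62
ee_pos: [0.5424, -0.1184, 0.0953]
eef_rot: [-0.559, 0.432, -0.433, 0.559]
ft_force: [-0.2, 0.2, 0.1]
width: 0.0002
```

Call:
{"fn": "arm_command", "kwargs": {
  "deltas": [-0.001,0,0,0,0,0,-0.002,0,0,0,0,0,-0.003,0,0,0,0,0,-0.004,0,0,0,0,0,-0.004,0,0,0,0,0]
}}

```text
time: 5.25
ee_pos: [0.5411, -0.1153, 0.0945]
eef_rot: [0.559, -0.433, 0.433, -0.559]
ft_force: [-0.7, 0.0, 1.0]
width: 0.0006
```

Run:
```python
from h import *
st()
p=r.camera("wrist"); cv2.imwrite(f"pics/wrist2.png",p["image"][:,:,::-1])
```

```text
t 5.25 pos [ 0.5411 -0.1153  0.0945] u,v 61.9 -0.4 F tool [-0.2 -1.  -0.7] w 0.0006 q [ 0.57  0.33 -0.52  1.78  0.18  1.08 -1.33] xax -75.5 yz -1.0
```

View pics/wrist2.png

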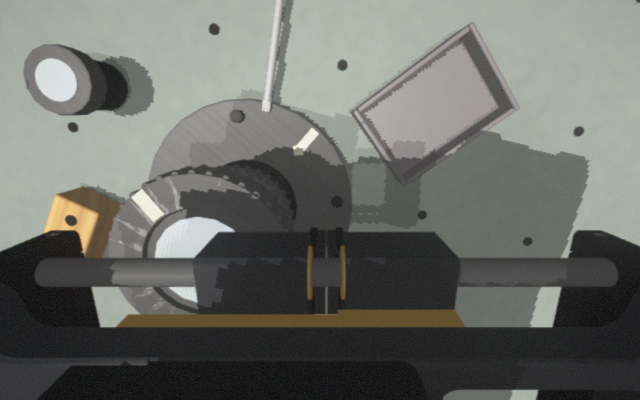

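Call:
{"fn": "arm_command", "kwargs": {
  "deltas": [-0.001,0,0,0,0,0,-0.002,0,0,0,0,0,-0.003,0,0,0,0,0,-0.003,0,0,0,0,0]
}}

```text
time: 5.8
ee_pos: [0.5403, -0.1124, 0.0946]
eef_rot: [0.559, -0.433, 0.433, -0.559]
ft_force: [0.3, -0.3, -0.2]
width: -0.0001
```

Call:
{"fn": "arm_command", "kwargs": {
  "deltas": [-0.001,0,0,0,0,0,-0.002,0,0,0,0,0,-0.002,0,0,0,0,0]
}}

```text
time: 6.18
ee_pos: [0.5398, -0.1104, 0.0946]
eef_rot: [-0.559, 0.433, -0.433, 0.559]
ft_force: [-1.2, -0.6, 0.2]
width: 0.0004
```

Run:
```python
from h import *
st()
```

```text
t 6.17 pos [ 0.5398 -0.1104  0.0946] u,v 56.8 -0.4 F tool [ 0.3 -0.2 -1.3] w 0.0004 q [ 0.56  0.33 -0.52  1.79  0.18  1.08 -1.34] xax -75.5 yz -1.0
```

Call:
{"fn": "arm_command", "kwargs": {
  "deltas": [-0.001,0,0,0,0,0,-0.002,0,0,0,0,0,-0.002,0,0,0,0,0]
}}

```text
time: 6.55
ee_pos: [0.5394, -0.1092, 0.0946]
eef_rot: [0.559, -0.433, 0.433, -0.559]
ft_force: [1.0, -3.5, -0.8]
width: 0.0001
```

Call:
{"fn": "arm_command", "kwargs": {
  "deltas": [-0.001,0,0,0,0,0,-0.002,0,0,0,0,0,-0.002,0,0,0,0,0]
}}

```text
time: 6.92
ee_pos: [0.5393, -0.109, 0.0947]
eef_rot: [0.559, -0.433, 0.435, -0.558]
ft_force: [3.9, -8.3, -2.6]
width: 0.0003
```

Run:
```python
from h import *
st()
```

```text
t 6.92 pos [ 0.5393 -0.109   0.0947] u,v 55.3 -0.4 F tool [9.  2.6 1.7] w 0.0003 q [ 0.56  0.32 -0.52  1.79  0.18  1.07 -1.34] xax -75.6 yz -1.0
```

Contact is at u≈55.3 mm, and 2.5 mm of commanded penetration gives about 9 N. Next I'll plan an orbit along the rounded-rectangle path, keeping the tool orientation fixed.

```bash
cat > plan.py <<'E'
import numpy as np,sys
# python3 plan.py s0 ds nrows radius ycmd_rise u_cmd v_cmd : path positions in mm relative to axis
def path(s,Rr,a=7.5,b=9.5):
    L=[('l',b),('a',0),('l',2*a),('a',90),('l',2*b),('a',180),('l',2*a),('a',270),('l',b)]
    corners={0:(a,b),90:(-a,b),180:(-a,-b),270:(a,-b)}
    q=np.pi/2*48; tot=4*q+4*a+4*b; s=s%tot
    cur=np.array([Rr+a,0.]); d=0; dirs=[(0,1),(-1,0),(0,-1),(1,0),(0,1)]; k=0
    for t,x in L:
        if t=='l':
            if s<=x: return cur+s*np.array(dirs[k])
            cur=cur+x*np.array(dirs[k]); s-=x; k+=1
        else:
            c=np.array(corners[x])
            if s<=q:
                th=np.radians(x)+s/48; return c+Rr*np.array([np.cos(th),np.sin(th)])
            s-=q; th=np.radians(x+90); cur=c+Rr*np.array([np.cos(th),np.sin(th)])
    return cur
if __name__=="__main__":
    s0,ds,n,Rr,y,u,v=map(float,sys.argv[1:8]); n=int(n)
    rows=[]
    for i in range(1,n+1):
        p=path(s0+ds*i,Rr)
        e=np.round((p-[u,v])*2)/2
        rows+=[f"{e[0]/1e3:g}",f"{y*i/n/1e3:g}",f"{e[1]/1e3:g}","0","0","0"]
    print("["+", ".join(rows)+"]"); print("end s",s0+ds*n,"cmd",u+e[0],v+e[1])
E
python3 plan.py 0 4 8 45.5 0 53 -0.5
```

```text
[0, 0, 0.0045, 0, 0, 0, 0, 0, 0.0085, 0, 0, 0, -0, 0, 0.0125, 0, 0, 0, -0.0005, 0, 0.016, 0, 0, 0, -0.001, 0, 0.02, 0, 0, 0, -0.002, 0, 0.0235, 0, 0, 0, -0.0035, 0, 0.027, 0, 0, 0, -0.005, 0, 0.0305, 0, 0, 0]
end s 32.0 cmd 48.0 30.0
```

Call:
{"fn": "arm_command", "kwargs": {
  "deltas": [0,0,0.0045,0,0,0,0,0,0.0085,0,0,0,0,0,0.0125,0,0,0,-0.0005,0,0.016,0,0,0,-0.001,0,0.02,0,0,0,-0.002,0,0.0235,0,0,0,-0.0035,0,0.027,0,0,0,-0.005,0,0.0305,0,0,0]
}}

```text
time: 7.92
ee_pos: [0.5678, -0.096, 0.0949]
eef_rot: [0.559, -0.433, 0.434, -0.558]
ft_force: [3.0, -7.4, -1.1]
width: 0.0004
```

```bash
cat >> h.py <<'E'
def wproj(p,s,w):
    M=R.from_quat(s["eef_rot"]).as_matrix(); H=p["hand_eye"]; T=np.eye(4);T[:3,:3]=M;T[:3,3]=s["ee_pos"]
    p=dict(p); p["world_from_camera"]=T@H; return p
PTR=np.radians(-27.15)
def unwrap(p,name,z=.1155,pix=0.4e-3):
    """ring top rectified to a bird's-eye view (0.25 mm/px, x up, y left), centred on C"""
    n=240; K=p["intrinsics"];T=p["world_from_camera"]
    ii,jj=np.mgrid[0:n,0:n]; X=C[0]-(ii-n/2)*pix; Y=C[1]-(jj-n/2)*pix
    P=np.stack([X,Y,np.full_like(X,z)],-1)-T[:3,3]; c=P@T[:3,:3]
    q=c@K.T; mx=(q[...,0]/q[...,2]).astype(np.float32); my=(q[...,1]/q[...,2]).astype(np.float32)
    im=cv2.remap(p["image"][:,:,::-1].copy(),mx,my,cv2.INTER_LINEAR); 
    d=np.hypot(X-C[0],Y-C[1]); g=im.min(2).astype(float)
    best=None; res=[]
    for a in np.radians(np.arange(0,360,1)):
        al=(X-C[0])*np.cos(a)+(Y-C[1])*np.sin(a); ac=-(X-C[0])*np.sin(a)+(Y-C[1])*np.cos(a)
        m=(abs(al-.038)<.006)&(abs(ac)<.003); m2=(abs(al-.038)<.006)&(abs(ac)<.009)&(abs(ac)>.005)
        res.append((g[m].mean()-g[m2].mean(),a))
    res.sort(reverse=True); 
    big=cv2.resize(im,(480,480))
    a=res[0][1]; e=lambda a,rr:(int(2*(n/2-rr*np.sin(a)/pix)),int(2*(n/2-rr*np.cos(a)/pix)))
    cv2.circle(big,e(a,.045),3,(0,0,255),-1); cv2.line(big,e(PTR,.043),e(PTR,.048),(0,255,0),2)
    cv2.imwrite("pics/"+name,big)
    rel=np.mod(a-PTR,2*np.pi); print(name,"mark deg",round(np.degrees(a),1),"score",round(res[0][0],1),"ring mod 2pi",round(rel,3))
    return rel
def look(tag,z=.1155):
    s=st(); p=wproj(r.camera("wrist"),s,0) if 0 else None
    p=r.camera("wrist"); cv2.imwrite(f"pics/w_{tag}.png",p["image"][:,:,::-1]); unwrap(wproj(p,s,0),f"u_{tag}.png",z)
    return s
E
python3 - <<'E'
from h import *
look("a",.116)
E
```

```text
t 7.92 pos [ 0.5678 -0.096   0.0949] u,v 49.8 30.3 F tool [7.9 1.2 1. ] w 0.0004 q [ 0.52  0.38 -0.52  1.72  0.21  1.09 -1.39] xax -75.6 yz -1.0
u_a.png mark deg 90.0 score 106.4 ring mod 2pi 2.045
```

View pics/u_a.png

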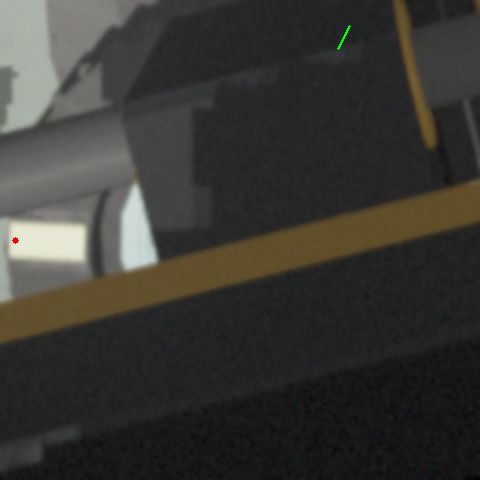

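View pics/w_a.png

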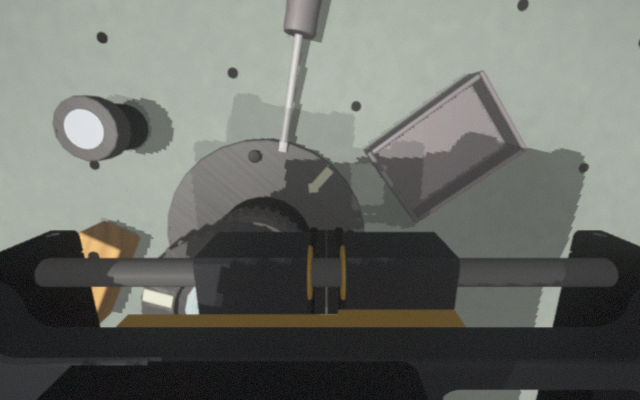

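The ring moved 0.69 rad for a 32 mm stroke, so there is no slip. The line is now at 90°, visible at (158,300) in the wrist picture. I'll continue with longer strokes.

```bash
python3 plan.py 32 6 8 45.5 0 48 30; python3 plan.py 80 6 8 45.5 0 $(python3 plan.py 32 6 8 45.5 0 48 30|tail -1|sed 's/.*cmd//')
```

```text
[-0.003, 0, 0.005, 0, 0, 0, -0.0065, 0, 0.0095, 0, 0, 0, -0.0105, 0, 0.0135, 0, 0, 0, -0.0145, 0, 0.017, 0, 0, 0, -0.0195, 0, 0.02, 0, 0, 0, -0.025, 0, 0.022, 0, 0, 0, -0.0305, 0, 0.024, 0, 0, 0, -0.036, 0, 0.025, 0, 0, 0]
end s 80.0 cmd 12.0 55.0
[-0.0055, 0, 0, 0, 0, 0, -0.0115, 0, 0, 0, 0, 0, -0.0175, 0, 0, 0, 0, 0, -0.0235, 0, -0, 0, 0, 0, -0.029, 0, -0.001, 0, 0, 0, -0.0345, 0, -0.0025, 0, 0, 0, -0.0395, 0, -0.0045, 0, 0, 0, -0.0445, 0, -0.0075, 0, 0, 0]
end s 128.0 cmd -32.5 47.5
```

Call:
{"fn": "arm_command", "kwargs": {
  "deltas": [-0.003,0,0.005,0,0,0,-0.0065,0,0.0095,0,0,0,-0.0105,0,0.0135,0,0,0,-0.0145,0,0.017,0,0,0,-0.0195,0,0.02,0,0,0,-0.025,0,0.022,0,0,0,-0.0305,0,0.024,0,0,0,-0.036,0,0.025,0,0,0]
}}

```text
time: 8.98
ee_pos: [0.583, -0.0528, 0.0951]
eef_rot: [-0.559, 0.433, -0.433, 0.559]
ft_force: [3.3, -2.7, 1.7]
width: 0.0001
```

Run:
```python
from h import *
look("b",.1165)
p=r.camera("top"); cv2.imwrite("pics/t_b.png",p["image"][130:300,220:460,::-1].repeat(3,0).repeat(3,1))
```

```text
t 8.97 pos [ 0.583  -0.0528  0.0951] u,v 11.9 55.8 F tool [ 3.4 -1.7  2.5] w 0.0001 q [ 0.45  0.4  -0.53  1.7   0.22  1.1  -1.47] xax -75.5 yz -1.0
u_b.png mark deg 107.0 score 5.3 ring mod 2pi 2.341
```

View pics/w_b.png

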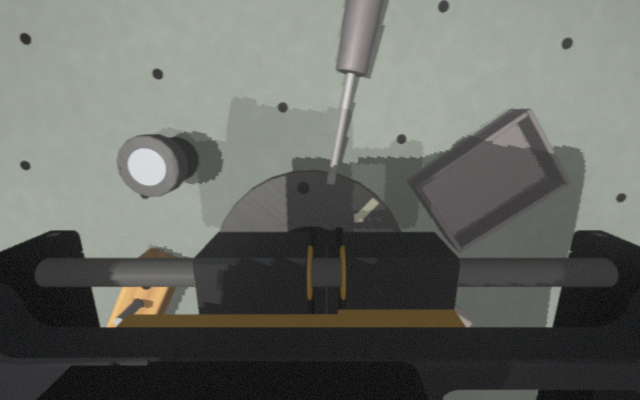

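Normal force dropped to 2.5 N here and the mark is hidden behind the gripper, so I'll press 2 mm deeper.

```bash
python3 plan.py 80 6 8 43.5 0 12 55
```

```text
[-0.0055, 0, -0.002, 0, 0, 0, -0.0115, 0, -0.002, 0, 0, 0, -0.0175, 0, -0.002, 0, 0, 0, -0.023, 0, -0.002, 0, 0, 0, -0.0285, 0, -0.003, 0, 0, 0, -0.034, 0, -0.0045, 0, 0, 0, -0.039, 0, -0.0065, 0, 0, 0, -0.0435, 0, -0.009, 0, 0, 0]
end s 128.0 cmd -31.5 46.0
```

Call:
{"fn": "arm_command", "kwargs": {
  "deltas": [-0.0055,0,-0.002,0,0,0,-0.0115,0,-0.002,0,0,0,-0.0175,0,-0.002,0,0,0,-0.023,0,-0.002,0,0,0,-0.0285,0,-0.003,0,0,0,-0.034,0,-0.0045,0,0,0,-0.039,0,-0.0065,0,0,0,-0.0435,0,-0.009,0,0,0]
}}

```text
time: 10.07
ee_pos: [0.5649, -0.0097, 0.0956]
eef_rot: [-0.557, 0.432, -0.433, 0.562]
ft_force: [10.0, 8.2, 0.9]
width: 0.0007
```

```bash
python3 - <<'E'
from h import *
look("c",.1165)
for n,sl in (("scene",(slice(130,290),slice(180,380))),("top",(slice(130,290),slice(240,440)))):
    p=r.camera(n); cv2.imwrite(f"pics/{n}_c.png",cv2.resize(p["image"][sl][:,:,::-1],None,fx=3,fy=3,interpolation=2))
E
python3 plan.py 128 6 8 43.5 0 -31.5 46
cat > hc.py <<'E'
import cv2,sys,numpy as np
t=sys.argv[1]; cv2.imwrite(f"pics/m_{t}.png",cv2.resize(np.hstack([cv2.imread(f"pics/scene_{t}.png"),cv2.imread(f"pics/top_{t}.png")]),(800,320)))
E
python3 hc.py c
```

```text
t 10.07 pos [ 0.5649 -0.0097  0.0956] u,v -34.2 49.2 F tool [-5.4 -0.8 11.8] w 0.0007 q [ 0.41  0.36 -0.56  1.75  0.21  1.08 -1.53] xax -75.4 yz -1.0
u_c.png mark deg 306.0 score 5.9 ring mod 2pi 5.815
[-0.0045, 0, -0.0035, 0, 0, 0, -0.0085, 0, -0.0075, 0, 0, 0, -0.0115, 0, -0.0115, 0, 0, 0, -0.0145, 0, -0.016, 0, 0, 0, -0.0165, 0, -0.021, 0, 0, 0, -0.0185, 0, -0.0265, 0, 0, 0, -0.019, 0, -0.0315, 0, 0, 0, -0.0195, 0, -0.037, 0, 0, 0]
end s 176.0 cmd -51.0 9.0
```

View pics/m_c.png

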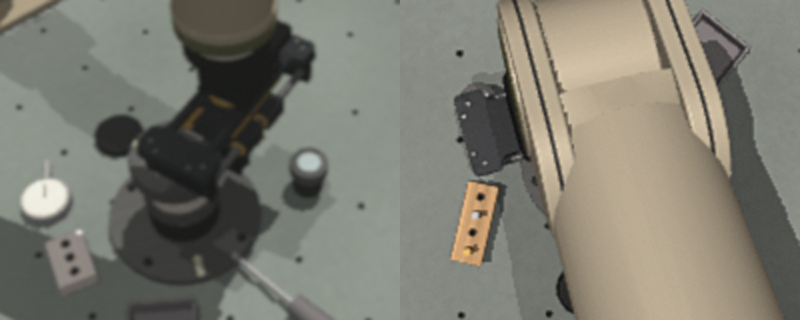

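View pics/w_c.png

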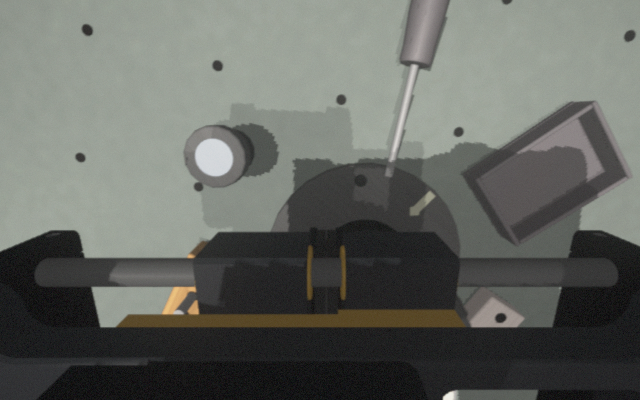

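The views are blocked by the gripper. Forces are healthy at about 13 N, so I'll continue to the side where the wrist camera can see.

Call:
{"fn": "arm_command", "kwargs": {
  "deltas": [-0.0045,0,-0.0035,0,0,0,-0.0085,0,-0.0075,0,0,0,-0.0115,0,-0.0115,0,0,0,-0.0145,0,-0.016,0,0,0,-0.0165,0,-0.021,0,0,0,-0.0185,0,-0.0265,0,0,0,-0.019,0,-0.0315,0,0,0,-0.0195,0,-0.037,0,0,0]
}}

```text
time: 11.22
ee_pos: [0.5224, 0.003, 0.0956]
eef_rot: [-0.558, 0.433, -0.431, 0.562]
ft_force: [0.2, 19.8, 8.8]
width: 0.0004
```

```bash
python3 - <<'E'
from h import *
look("d",.1165)
E
python3 plan.py 176 6 8 44 0 -51 9
```

```text
t 11.22 pos [0.5224 0.003  0.0956] u,v -57.3 11.4 F tool [-19.1  -8.7   5.3] w 0.0004 q [ 0.43  0.27 -0.58  1.86  0.16  1.06 -1.53] xax -75.2 yz -1.0
u_d.png mark deg 257.0 score 55.9 ring mod 2pi 4.959
[-0.0005, 0, -0.006, 0, 0, 0, -0.0005, 0, -0.012, 0, 0, 0, -0.0005, 0, -0.018, 0, 0, 0, -0, 0, -0.0235, 0, 0, 0, 0.001, 0, -0.029, 0, 0, 0, 0.0025, 0, -0.0345, 0, 0, 0, 0.005, 0, -0.0395, 0, 0, 0, 0.0075, 0, -0.044, 0, 0, 0]
end s 224.0 cmd -43.5 -35.0
```

View pics/w_d.png

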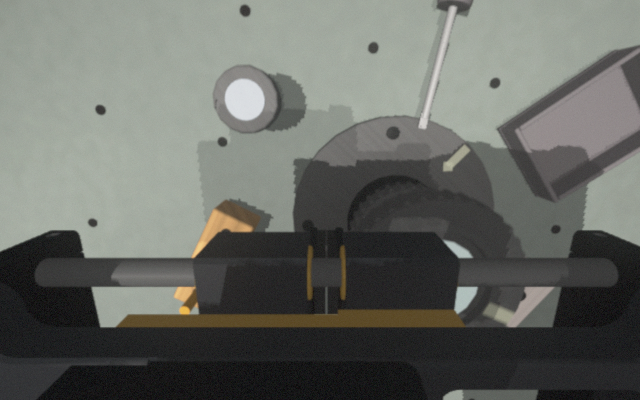

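The line is visible at (500,315), so the ring is at 4.96 rad, nearly slip-free. Pressing 19 N here is a bit hard; I'll ease off.

```bash
python3 plan.py 176 6 8 45.5 0 -51 9
```

```text
[-0.002, 0, -0.006, 0, 0, 0, -0.002, 0, -0.012, 0, 0, 0, -0.002, 0, -0.018, 0, 0, 0, -0.0015, 0, -0.024, 0, 0, 0, -0.0005, 0, -0.0295, 0, 0, 0, 0.001, 0, -0.035, 0, 0, 0, 0.0035, 0, -0.04, 0, 0, 0, 0.0065, 0, -0.045, 0, 0, 0]
end s 224.0 cmd -44.5 -36.0
```

Call:
{"fn": "arm_command", "kwargs": {
  "deltas": [-0.002,0,-0.006,0,0,0,-0.002,0,-0.012,0,0,0,-0.002,0,-0.018,0,0,0,-0.0015,0,-0.024,0,0,0,-0.0005,0,-0.0295,0,0,0,0.001,0,-0.035,0,0,0,0.0035,0,-0.04,0,0,0,0.0065,0,-0.045,0,0,0]
}}

```text
time: 12.28
ee_pos: [0.4779, -0.0177, 0.0942]
eef_rot: [-0.56, 0.434, -0.43, 0.56]
ft_force: [-7.6, 9.9, 7.8]
width: 0.0005
```

```bash
python3 - <<'E'
from h import *
look("e",.117)
E
python3 plan.py 224 6 8 45 0 -44.5 -36
```

```text
t 12.28 pos [ 0.4779 -0.0177  0.0942] u,v -48.6 -37.0 F tool [-11.5  -7.7  -4.9] w 0.0005 q [ 0.49  0.18 -0.58  1.96  0.11  1.04 -1.46] xax -75.3 yz -1.0
u_e.png mark deg 317.0 score 96.6 ring mod 2pi 6.007
[0.004, 0, -0.004, 0, 0, 0, 0.008, 0, -0.008, 0, 0, 0, 0.0125, 0, -0.011, 0, 0, 0, 0.0175, 0, -0.014, 0, 0, 0, 0.0225, 0, -0.016, 0, 0, 0, 0.028, 0, -0.0175, 0, 0, 0, 0.0335, 0, -0.0185, 0, 0, 0, 0.0395, 0, -0.0185, 0, 0, 0]
end s 272.0 cmd -5.0 -54.5
```

View pics/w_e.png

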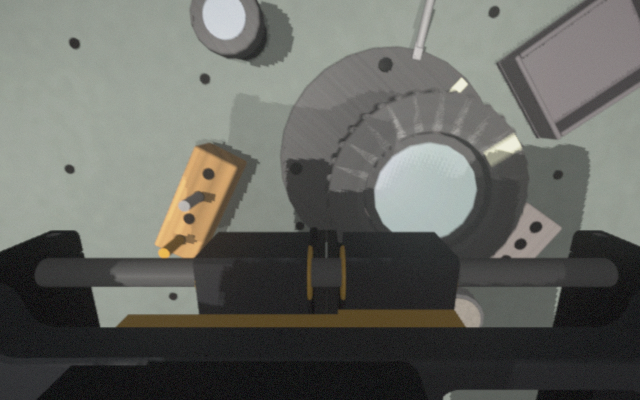

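The line is at (505,150), about 0.28 rad short of the pointer at (458,86), so the ring is at about 6.0 rad. Remaining stroke is about 316 mm.

Call:
{"fn": "arm_command", "kwargs": {
  "deltas": [0.004,0,-0.004,0,0,0,0.008,0,-0.008,0,0,0,0.0125,0,-0.011,0,0,0,0.0175,0,-0.014,0,0,0,0.0225,0,-0.016,0,0,0,0.028,0,-0.0175,0,0,0,0.0335,0,-0.0185,0,0,0,0.0395,0,-0.0185,0,0,0]
}}

```text
time: 13.32
ee_pos: [0.4678, -0.0636, 0.0929]
eef_rot: [0.561, -0.436, 0.43, -0.557]
ft_force: [-12.8, 0.8, 5.0]
width: 0.0001
```

```bash
python3 - <<'E'
from h import *
look("f",.1175)
E
python3 plan.py 272 6 8 45 0 -5 -54.5
```

```text
t 13.32 pos [ 0.4678 -0.0636  0.0929] u,v -6.5 -58.4 F tool [ -4.   -4.9 -12.3] w 0.0001 q [ 0.55  0.17 -0.55  1.97  0.1   1.04 -1.36] xax -75.5 yz -1.0
u_f.png mark deg 17.0 score 99.9 ring mod 2pi 0.771
[0.006, 0, 0, 0, 0, 0, 0.012, 0, 0, 0, 0, 0, 0.0175, 0, 0.0005, 0, 0, 0, 0.023, 0, 0.001, 0, 0, 0, 0.0285, 0, 0.003, 0, 0, 0, 0.0335, 0, 0.005, 0, 0, 0, 0.0385, 0, 0.008, 0, 0, 0, 0.0425, 0, 0.0115, 0, 0, 0]
end s 320.0 cmd 37.5 -43.0
```

View pics/w_f.png

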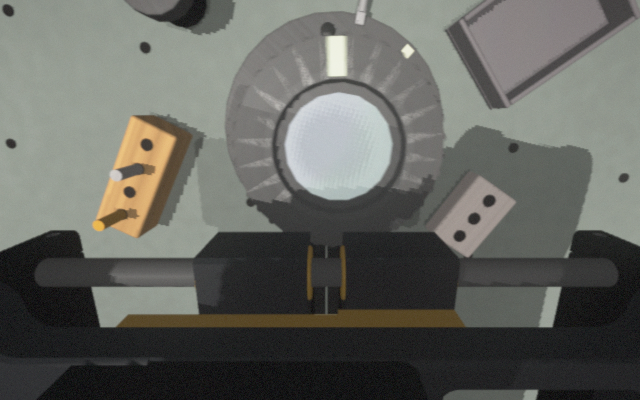

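First meeting passed. The line is at (337,55) and the ring at 7.05 rad. The tip has sagged slightly to 0.093, so I'll raise it 1.5 mm while continuing.

Call:
{"fn": "arm_command", "kwargs": {
  "deltas": [0.006,-0.0005,0,0,0,0,0.012,-0.001,0,0,0,0,0.0175,-0.0015,0.0005,0,0,0,0.023,-0.0015,0.001,0,0,0,0.0285,-0.0015,0.003,0,0,0,0.0335,-0.0015,0.005,0,0,0,0.0385,-0.0015,0.008,0,0,0,0.0425,-0.0015,0.0115,0,0,0]
}}

```text
time: 14.38
ee_pos: [0.4901, -0.1033, 0.094]
eef_rot: [0.561, -0.435, 0.431, -0.557]
ft_force: [-6.7, -5.1, -4.2]
width: 0.0005
```

```bash
python3 - <<'E'
from h import *
look("g",.118)
E
python3 plan.py 320 6 8 45 0 37.5 -43;python3 plan.py 320 6 8 44.5 0 37.5 -43
```

```text
t 14.38 pos [ 0.4901 -0.1033  0.094 ] u,v 37.6 -46.7 F tool [ 3.3  4.3 -7.7] w 0.0005 q [ 0.58  0.22 -0.51  1.91  0.13  1.05 -1.3 ] xax -75.6 yz -1.0
u_g.png mark deg 77.0 score 95.2 ring mod 2pi 1.818
[0.004, 0, 0.004, 0, 0, 0, 0.0075, 0, 0.0085, 0, 0, 0, 0.0105, 0, 0.0135, 0, 0, 0, 0.0125, 0, 0.0185, 0, 0, 0, 0.014, 0, 0.024, 0, 0, 0, 0.015, 0, 0.0295, 0, 0, 0, 0.015, 0, 0.0355, 0, 0, 0, 0.015, 0, 0.0415, 0, 0, 0]
end s 368.0 cmd 52.5 -1.5
[0.0035, 0, 0.0045, 0, 0, 0, 0.007, 0, 0.009, 0, 0, 0, 0.01, 0, 0.0135, 0, 0, 0, 0.012, 0, 0.019, 0, 0, 0, 0.0135, 0, 0.024, 0, 0, 0, 0.0145, 0, 0.0295, 0, 0, 0, 0.0145, 0, 0.0355, 0, 0, 0, 0.0145, 0, 0.0415, 0, 0, 0]
end s 368.0 cmd 52.0 -1.5
```

View pics/w_g.png

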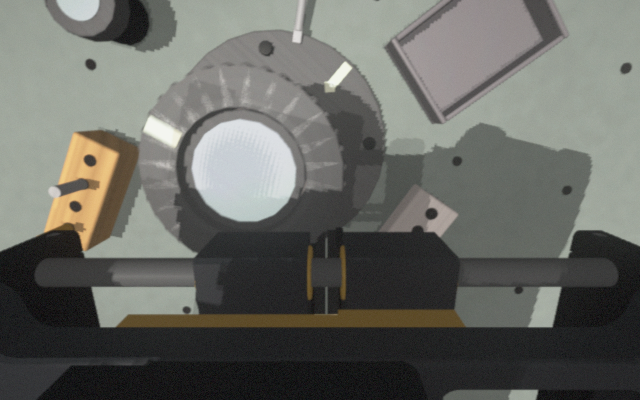

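The ring is at 8.10 rad (line at (162,131)). About 4.47 rad, or 215 mm of stroke, is left.

Call:
{"fn": "arm_command", "kwargs": {
  "deltas": [0.0035,0,0.0045,0,0,0,0.007,0,0.009,0,0,0,0.01,0,0.0135,0,0,0,0.012,0,0.019,0,0,0,0.0135,0,0.024,0,0,0,0.0145,0,0.0295,0,0,0,0.0145,0,0.0355,0,0,0,0.0145,0,0.0415,0,0,0]
}}

```text
time: 15.42
ee_pos: [0.5359, -0.1098, 0.0948]
eef_rot: [0.56, -0.434, 0.434, -0.557]
ft_force: [1.1, -12.4, -5.4]
width: 0.0001
```

```bash
python3 - <<'E'
from h import *
look("h",.118)
E
python3 plan.py 368 6 8 44.5 0 52 -1.5
```

```text
t 15.43 pos [ 0.5359 -0.1098  0.0948] u,v 55.2 -3.9 F tool [12.3  5.4 -1.9] w 0.0001 q [ 0.54  0.32 -0.5   1.79  0.17  1.08 -1.34] xax -75.7 yz -1.0
u_h.png mark deg 135.0 score 83.6 ring mod 2pi 2.83
[0, 0, 0.006, 0, 0, 0, -0, 0, 0.012, 0, 0, 0, -0.0005, 0, 0.0175, 0, 0, 0, -0.0015, 0, 0.023, 0, 0, 0, -0.0035, 0, 0.028, 0, 0, 0, -0.006, 0, 0.033, 0, 0, 0, -0.009, 0, 0.0375, 0, 0, 0, -0.0125, 0, 0.042, 0, 0, 0]
end s 416.0 cmd 39.5 40.5
```

Call:
{"fn": "arm_command", "kwargs": {
  "deltas": [0,0,0.006,0,0,0,0,0,0.012,0,0,0,-0.0005,0,0.0175,0,0,0,-0.0015,0,0.023,0,0,0,-0.0035,0,0.028,0,0,0,-0.006,0,0.033,0,0,0,-0.009,0,0.0375,0,0,0,-0.0125,0,0.042,0,0,0]
}}

```text
time: 16.48
ee_pos: [0.5755, -0.0855, 0.0959]
eef_rot: [0.559, -0.433, 0.434, -0.558]
ft_force: [6.1, -6.8, -1.9]
width: 0.0007
```

```bash
python3 - <<'E'
from h import *
look("i",.119)
E
python3 plan.py 416 6 8 43.5 0 39.5 40.5
```

```text
t 16.48 pos [ 0.5755 -0.0855  0.0959] u,v 41.6 40.4 F tool [8.1 1.9 4.2] w 0.0007 q [ 0.48  0.39 -0.5   1.71  0.21  1.1  -1.4 ] xax -75.6 yz -1.0
u_i.png mark deg 80.0 score 29.0 ring mod 2pi 1.87
[-0.005, 0, 0.003, 0, 0, 0, -0.009, 0, 0.006, 0, 0, 0, -0.014, 0, 0.0085, 0, 0, 0, -0.019, 0, 0.0105, 0, 0, 0, -0.0245, 0, 0.012, 0, 0, 0, -0.0295, 0, 0.0125, 0, 0, 0, -0.0355, 0, 0.0125, 0, 0, 0, -0.0415, 0, 0.0125, 0, 0, 0]
end s 464.0 cmd -2.0 53.0
```

The mark is hidden here, so that reading is not valid. Forces are good, so I'll keep going.

Call:
{"fn": "arm_command", "kwargs": {
  "deltas": [-0.005,0,0.003,0,0,0,-0.009,0,0.006,0,0,0,-0.014,0,0.0085,0,0,0,-0.019,0,0.0105,0,0,0,-0.0245,0,0.012,0,0,0,-0.0295,0,0.0125,0,0,0,-0.0355,0,0.0125,0,0,0,-0.0415,0,0.0125,0,0,0]
}}

```text
time: 17.52
ee_pos: [0.58, -0.0382, 0.0967]
eef_rot: [-0.557, 0.431, -0.434, 0.561]
ft_force: [15.3, 3.2, -5.1]
width: 0.0008
```

```bash
python3 - <<'E'
from h import *
st()
E
python3 plan.py 464 5.5 8 44 0 -2 53
```

```text
t 17.52 pos [ 0.58   -0.0382  0.0967] u,v -3.0 56.6 F tool [ 0.7  5.2 15.6] w 0.0008 q [ 0.42  0.38 -0.52  1.71  0.21  1.1  -1.48] xax -75.5 yz -1.0
[-0.0055, 0, 0.0005, 0, 0, 0, -0.0105, 0, 0, 0, 0, 0, -0.0155, 0, -0.0005, 0, 0, 0, -0.0205, 0, -0.002, 0, 0, 0, -0.025, 0, -0.004, 0, 0, 0, -0.0295, 0, -0.0065, 0, 0, 0, -0.0335, 0, -0.0095, 0, 0, 0, -0.037, 0, -0.013, 0, 0, 0]
end s 508.0 cmd -39.0 40.0
```

Call:
{"fn": "arm_command", "kwargs": {
  "deltas": [-0.0055,0,0.0005,0,0,0,-0.0105,0,0,0,0,0,-0.0155,0,-0.0005,0,0,0,-0.0205,0,-0.002,0,0,0,-0.025,0,-0.004,0,0,0,-0.0295,0,-0.0065,0,0,0,-0.0335,0,-0.0095,0,0,0,-0.037,0,-0.013,0,0,0]
}}

```text
time: 18.52
ee_pos: [0.5567, -0.0038, 0.097]
eef_rot: [-0.558, 0.432, -0.433, 0.562]
ft_force: [9.6, 9.7, 0.5]
width: 0.0001
```

```bash
python3 - <<'E'
from h import *
look("k",.1195)
for n,sl in (("scene",(slice(130,290),slice(180,380))),("top",(slice(130,290),slice(240,440)))):
    p=r.camera(n); cv2.imwrite(f"pics/{n}_k.png",cv2.resize(p["image"][sl][:,:,::-1],None,fx=3,fy=3,interpolation=2))
E
python3 hc.py k; python3 plan.py 508 4 8 44.5 0 -39 40
```

```text
t 18.52 pos [ 0.5567 -0.0038  0.097 ] u,v -42.1 42.7 F tool [-6.9 -0.4 11.7] w 0.0001 q [ 0.39  0.34 -0.55  1.77  0.19  1.08 -1.53] xax -75.4 yz -1.0
u_k.png mark deg 297.0 score 62.4 ring mod 2pi 5.657
[-0.003, 0, -0.0025, 0, 0, 0, -0.005, 0, -0.0055, 0, 0, 0, -0.007, 0, -0.0085, 0, 0, 0, -0.009, 0, -0.0115, 0, 0, 0, -0.0105, 0, -0.015, 0, 0, 0, -0.0115, 0, -0.0185, 0, 0, 0, -0.012, 0, -0.0225, 0, 0, 0, -0.013, 0, -0.026, 0, 0, 0]
end s 540.0 cmd -52.0 14.0
```

View pics/w_k.png

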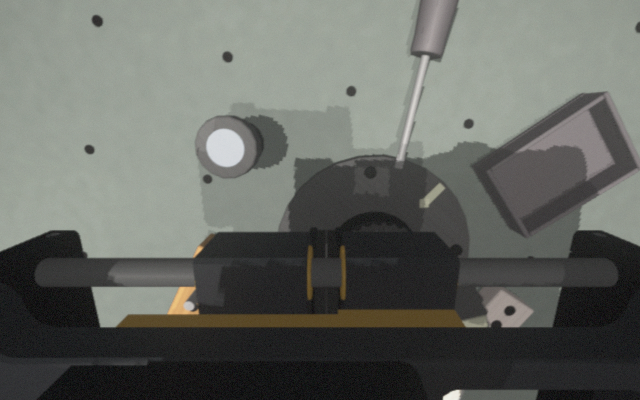

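View pics/m_k.png

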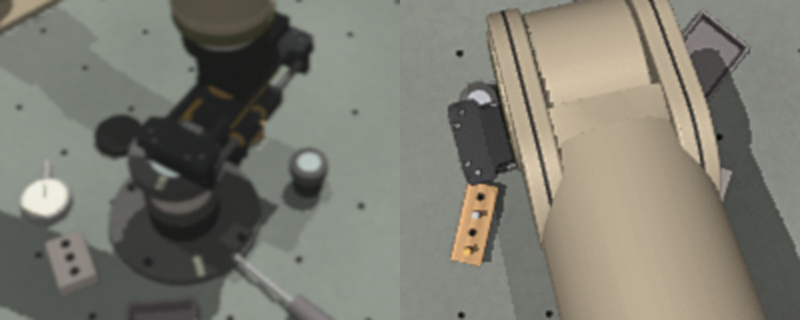

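The scene view shows the line at about (260,221.5) full-frame. I'll compute its angle.

Run:
```python
from h import *
p=r.camera("scene")
for rc in ([221.5,260],[222,261]):
    w=toz(p,rc,.1197)[:2]-C; a=np.arctan2(w[1],w[0]); print(np.hypot(*w),np.degrees(a),np.mod(a-PTR,6.2832))
for a in (-60,-70,-50): print(a,proj(p,[C[0]+.038*np.cos(np.radians(a)),C[1]+.038*np.sin(np.radians(a)),.1197]))
```

```text
0.03729056733101731 -61.415559674246175 5.685153163645809
0.03787445657810491 -57.91639040484882 5.746225188481397
-60 [221.89959095 260.30679773]
-70 [220.89454172 257.2397402 ]
-50 [222.43969604 263.60410971]
```

The ring is at about 11.98 rad: the scene measurement gives radius 37.5 mm and the wrist reading agrees. 28 mm remain.

Call:
{"fn": "arm_command", "kwargs": {
  "deltas": [-0.003,0,-0.0025,0,0,0,-0.005,0,-0.0055,0,0,0,-0.007,0,-0.0085,0,0,0,-0.009,0,-0.0115,0,0,0,-0.0105,0,-0.015,0,0,0,-0.0115,0,-0.0185,0,0,0,-0.012,0,-0.0225,0,0,0]
}}

```text
time: 19.6
ee_pos: [0.5308, 0.0038, 0.0969]
eef_rot: [-0.558, 0.432, -0.431, 0.562]
ft_force: [2.8, 16.4, 5.6]
width: 0.0003
```

```bash
python3 - <<'E'
from h import *
look("l",.1198)
for n,sl in (("scene",(slice(130,290),slice(180,380))),("top",(slice(130,290),slice(240,440)))):
    p=r.camera(n); cv2.imwrite(f"pics/{n}_l.png",cv2.resize(p["image"][sl][:,:,::-1],None,fx=3,fy=3,interpolation=2))
p=r.camera("scene")
for a in (-47,-37,-27,-17): print(a,proj(p,[C[0]+.038*np.cos(np.radians(a)),C[1]+.038*np.sin(np.radians(a)),.1197]))
E
python3 hc.py l
```

```text
t 19.6 pos [0.5308 0.0038 0.0969] u,v -56.0 19.7 F tool [-15.1  -5.5   6.9] w 0.0003 q [ 0.4   0.29 -0.56  1.84  0.17  1.06 -1.53] xax -75.3 yz -1.0
u_l.png mark deg 331.0 score 45.5 ring mod 2pi 6.251
-47 [222.50768285 264.62205236]
-37 [222.4166981  268.05467368]
-27 [221.84196941 271.46003858]
-17 [220.80424062 274.72509801]
```

View pics/scene_l.png

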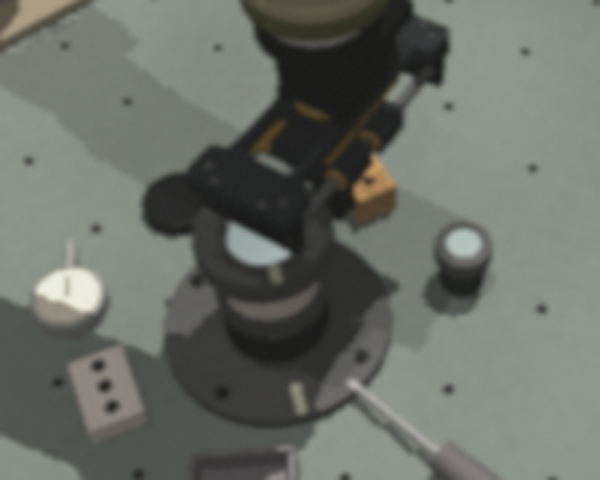

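View pics/w_l.png

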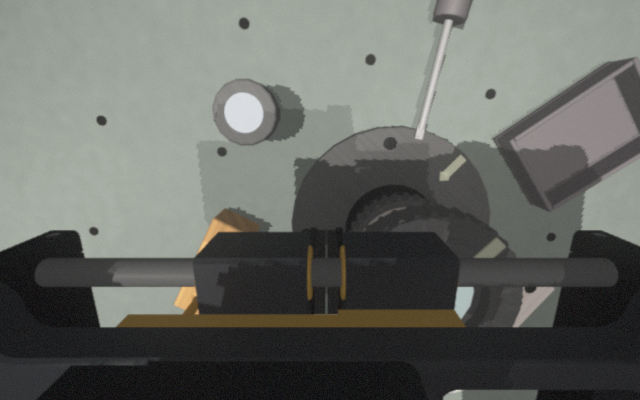

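The line is lined up in both views: scene (271,221), about -27°, and wrist 12.53 rad. I'll withdraw straight outwards, then up.

Call:
{"fn": "arm_command", "kwargs": {
  "deltas": [-0.006,0,0.0015,0,0,0,-0.012,0,0.0025,0,0,0,-0.02,0,0.004,0,0,0,-0.03,0,0.006,0,0,0,-0.03,-0.03,0.006,0,0,0,-0.03,-0.08,0.006,0,0,0,-0.03,-0.13,0.006,0,0,0,-0.03,-0.15,0.006,0,0,0]
}}

```text
time: 20.8
ee_pos: [0.5294, 0.0299, 0.2492]
eef_rot: [-0.558, 0.432, -0.434, 0.56]
ft_force: [-0.0, 0.3, -0.7]
width: 0.0006
```

Call:
{"fn": "arm_command", "kwargs": {
  "deltas": [0,0,-0.02,0,0,0,-0.03,0,-0.04,0,0,0,-0.07,0,-0.05,0,0,0,-0.11,0,-0.06,0,0,0,-0.15,0,-0.06,0,0,0,-0.19,0,-0.06,0,0,0,-0.22,0,-0.06,0,0,0,-0.22,0,-0.06,0,0,0]
}}

```text
time: 21.8
ee_pos: [0.4141, 0.2297, 0.2461]
eef_rot: [-0.56, 0.432, -0.432, 0.56]
ft_force: [-0.0, -0.5, 0.9]
width: 0.0006
```

Run:
```python
from h import *
st()
p=r.camera("top"); unwrap(p,"u_end.png",.12); cv2.imwrite("pics/top_end.png",cv2.resize(p["image"][110:310,230:450,::-1],None,fx=2.7,fy=2.7,interpolation=2))
unwrap(r.camera("scene"),"u_end2.png",.12)
```

```text
t 21.8 pos [0.4141 0.2297 0.2461] u,v -304.1 -35.7 F tool [ 0.5 -0.9 -0.1] w 0.0006 q [ 0.21  0.03 -0.81  1.77  0.02  1.35 -1.92] xax -75.3 yz -1.0
u_end.png mark deg 334.0 score 118.9 ring mod 2pi 0.02
u_end2.png mark deg 334.0 score 72.1 ring mod 2pi 0.02
```

View pics/top_end.png

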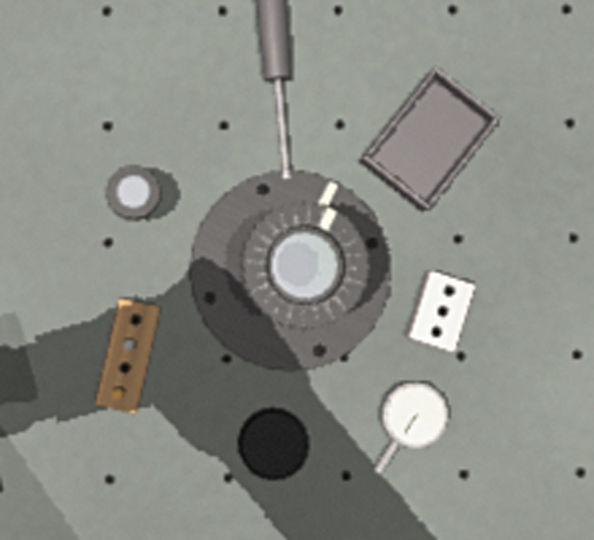

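The top view shows the line at (329,218) in the crop, directly in line with the pointer at (329,193). Nothing else has moved and the arm is clear.

```bash
python3 -c "
from bench import r
print(r.close_job())"
```

```text
the job is handed in; nothing more can be done
None
```

I unscrewed the retaining ring from about 1.36 rad to about 12.57 rad, where its white line meets the pointer for the second time. I did it by pressing the shut fingertips against the rim and stroking anticlockwise round it, about one and a half times. The job was handed in at about 22 s of the 69 s allowed.

**Alignment:** after the arm had withdrawn, both the top and scene cameras put the line within about 0.02 rad of the pointer. I followed the turning through the first meeting, with readings of 6.0, 7.05, 8.1 and 9.1 rad. They agree with the stroke length, so this is the second meeting.

**Clearance:** the arm finished about 0.3 m from the lens, with the force at noise level. The eyepiece, cap, spacer, driver, holder, tray and dial look unmoved in the last top picture.

**Forces:** the largest reading was about 22 N, taken at the end of each stroke rather than continuously.

**Not confirmed:**
- The mark was hidden behind the gripper on the far side of the ring. Two readings there were invalid and I ignored them.
- I did not measure the focus ring. The fingertips stayed about 30 mm above it.
- I had no direct check on the glass. The fingertips stayed outside the rim throughout.

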